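Put the pipe tee away and make sure both tip-out bins are caught shut

TASK

Put the loose pipe tee into the bin that stands tipped open, push that bin fully shut until its catch snaps in, and give its handle a firm tug, held for a moment, to check that the catch holds. Then tug the other unit's bin in the same way: if it gives, press it fully home and tug it again, until its catch holds too. Only tug: do not haul that other bin wide open. Leave the other fittings and tools where they are.

Things in the scene. Friction and masses are not known exactly. Their poses are not given: they have to be found in the camera images.
- unit_a: White bench-top unit whose tip-out bin stands tipped open at the start: fixed box 150 deep (x) x 160 wide (y) x 182 mm high. Origin: centre of its underside; x to its back, z up; open front (-x) faces the robot, yaw up to 0.15. A white front panel 156 wide x 158 high x 12 mm carries the bin and tips towards the robot about its bottom edge.
- unit_b: The other unit, built alike, same origin and axes, its bin shut or nearly shut at the start. The two stand side by side about 240 mm apart; either may be the left one.
- bin_a (a joint): Tip angle of unit_a's bin, rad: 0 = fully shut, panel flat on the box; grows as the top comes forward; stop at 0.75. Starts at 0.62 to 0.74; a part dropped in may tip it further. Below about 0.5 it swings gently on by itself until it rests against its sprung catch at about 0.075 (top edge 12 mm proud); some 9 to 13 N of push at the handle then snaps it past the catch to 0.
- bin_b (a joint): Tip angle of unit_b's bin, same meaning and catch. Starts caught (0) or only resting against the catch (0.075). A caught bin has slack: 3 N of pull at the handle draws it from 0 to 0.017, where the catch holds; it lets go only at about 20 N. An uncaught one gives freely to 3 N and falls back to 0.075. A checking tug is 5 to 12 N for a moment.
- bin_a_hinge (a point): Middle of bin_a's hinge, (-75, 0, 12) mm from unit_a's origin. Turns with the bin: shut, x points into the bin, z up along the panel's back. Inside, the bin spans x 0 to 117, y -65 to 65, z 8 to 94 mm here; the panel reaches z 158, the side cheeks z 132 up to x 40, sloping to 94 at the back. Open at the top.
- bin_b_hinge (a point): The same for unit_b.
- bin_a_handle (a point): Centre of the steel handle bar of unit_a's bin, (-47, 0, 133) mm in its hinge frame: 11 mm thick, 100 mm long along y, axis 35 mm before the panel's face, on two 8 mm posts 42 mm either side. Shut, it is 145 mm above the bench. Between bar and panel is a 29 mm slot, open above and below, for fingers from above.
- bin_b_handle (a point): The same on unit_b's bin.
- tee: Galvanised pipe tee, about 180 g, lying flat on the bench: straight run 60 mm long along its x axis, one branch 32 mm out along its y axis; body diameter 26 mm, collars of diameter 32 mm and 13 mm length at the three mouths. Origin on the bench under the crossing of the two axes, which lie 16 mm higher. It lies left or right of the units.
- tee_grip (a point): Point inside the tee midway between the back of the run and the branch's mouth, 9.5 mm from the crossing along +y, 16 mm above the bench: fingers closing along the tee's y axis hold it there, 45 mm wide.
- elbow: Galvanised 90-degree pipe elbow, 48 mm across, lying on the bench; two mouths only. Not to be disturbed. Origin under the crossing of its axes.
- union: Galvanised round pipe union standing on end, 46 mm high, nut of diameter 45 mm at mid height. Not to be disturbed. Origin at its foot.
- wrench: Open-end wrench 200 mm long lying crosswise in front of the units. Not to be disturbed.
- driver: Screwdriver 200 mm long lying crosswise at the left of the units. Not to be disturbed.
There are look-alikes about, which are no part of the job. Leave any blue look-alike of the tee alone.

How it is judged:
By the outcome, as a careful person would: the job done as asked, in the order asked, and still so for the second after the job is handed in, with the robot touching nothing.
It also fails if it takes over 72 s, if anything falls off the work surface, if the arm or the gripper's body presses on something with over 40 N, if the wrist force passes 120 N, or if a joint passes its speed limit or range.

ROBOT

A 6-joint arm with a two-finger parallel gripper is mounted at the origin on the work surface. World frame = base frame: x ahead of the robot, y to its left, z up, the work surface at z = 0. Lengths are in m, angles in rad, forces in N, time in s.
With the tool pointing down it reaches from about 0.35 to 0.85 m from the base axis. Payload 8.1 kg.
Tool frame: the origin (TCP) lies at the centre of the arm's flange, where the gripper is bolted on; the fingertips stand 186 mm ahead of it and the grasp point (between the pads) lies 167 mm ahead of it; z points along the fingers, y is the line along which they close (so a half turn about z gives the same grasp; the last joint's range is limited). The gripper opens to 93 mm and grips with 3 to 60 N. Pads are 15 mm wide; open, the fingers measure 128 mm over their backs; the gripper's body (75 mm by 188 mm) begins 65 mm behind the grasp point.
Start: joints at [1.181, 0.13, 1.488, -0, 1.523, -0.085], TCP at [0.18, 0.572, 0.405] pointing down, gripper open.
Joint ranges: [-2.96, 2.96], [-0.89, 2.26], [0.02, 2.5], [-1.34, 4.48], [0, 2.73], [-2.66, 2.66]. Speed limits (rad/s): [2.39, 2.39, 2.79, 3.14, 3.14, 3.14].

INTERFACE

Orientations are given as a rotation vector (axis times angle).
In Python, from plant import manip gives the robot as it stands.
- The arm moves only by the tool send_rows, never from a script. Its argument "rows" is a list that holds one entry, the list of rows, each a list of 7 numbers: the turn, a rotation vector about the tool's x, y, z in degrees, then the shift along the tool's x, y, z in cm, then the closure, from 0 (fully open) to 1 (shut). In form: [[[rx, ry, rz, x, y, z, jaw], ...]]. A call has 1 to 10 rows; each row is the pose to reach, as a shift and turn from the pose commanded when the call began, along the tool's axes at that moment; what a row does not reach only later rows make up. A row lasts 1/10 s, in which the tool goes at most 50 mm and 8.59 degrees, less where a joint would pass 70% of its speed; a pose out of reach is approached as far as the arm can. A call with a gripper value outside its range is refused whole. The fingers move at their own pace and stop on an object; "squeeze" is the grip in N (left out, the last holds). Time passes only in rows, so rows that repeat a pose let the fingers close. It gives the time, the measured TCP pose, the force, the opening and the grip force at its end, in the units of the state.
- manip.state(): the state, without advancing time (a new reading comes with each control period).
- manip.grab_frame(name): name is "scene" or "top" or "wrist"; returns the picture (480x640x3 uint8, red, green, blue); there is no depth.
- manip.calibration(name): a dict with "fx", "fy", "cx", "cy" (pixels), "extrinsics" (4x4, takes a point from camera to world coordinates). Camera axes: x right, y up, looking along -z (the intrinsics and any distortion apply to the point x, -y, -z); pixel columns grow to the right and rows downward; lengths in m; the calibration is good to about 2 mm. A picture is of the moment at which its call begins: read the wrist's pose just before it. calibration takes no time and is no camera call; for the wrist camera it gives the pose at the moment of the call.
- manip.close_job(): hands the job in; it is judged then, once.
Trained networks look in the newest picture that a camera, given by its name, has taken for a name from the list of things; names that differ only in an ending like _2 or _b are one class to them, and where a whole thing is asked for, a point or a joint stands for the part that bears it (a point fixed in the world has none). Each returns a list of dicts, best first, with "p" (0 to 1); they miss things now and then, are a little off and sometimes report something else, mostly with a low value. They report only what shows in the picture. A call takes as long as a camera call. They do not tell look-alikes from the thing itself.
- manip.regions_of(thing, camera): "mask" (480x640 bool, what is visible of it) and "bbox" ([left, top, right, bottom] in pixels, round what is visible of it).
The state is a dict: "t": time; "joints": joint angles; "qd": joint speeds; "tau": joint torques, N m; "tool_pos": TCP position; "tcp_rot": TCP orientation; "contact_force": force on the tool from outside, world axes, zero at the start; "wrist_torque": the same for the moment, N m; "gripper_width": opening from 0.0 (shut) to 1.0 (fully open); "grip_force": force on a finger pad.
Only numpy, scipy, OpenCV 4.12 (cv2) and the standard library are available. Lean on these libraries where they do the work, as an engineer would, in place of code of your own. Each camera call takes 0.05 s, during which the arm holds its last target. There are 200 camera calls.

## Working session

There is one attempt and no reset: what is moved stays moved. The work goes in short steps, Python scripts to look and compute and a tool call to move; the robot and the scene stay as the last step left them, time stands still between calls to the robot, and variables do not carry over. Pictures are saved under pics/ and viewed, at most 15 in all, crops included, and the job is handed in when it is done.

Besides the shell and the picture viewer there is one more tool, called after ">>>" in YAML: its name, and indented under it one key for each argument. send_rows: Moves the arm, as the interface text tells. Its arguments: {"type":"object","properties":{"rows":{"type":"array","items":{"type":"array","items":{"type":"array","items":{"type":"number"}}}},"squeeze":{"type":"number"}},"required":["rows"]}

```bash
ls; mkdir -p pics; cat > h.py <<'E'
import numpy as np, cv2
from plant import manip
from scipy.spatial.transform import Rotation as R
def ray(cam,u,v):
    c=manip.calibration(cam);E=np.array(c["extrinsics"])
    d=np.array([(u-c["cx"])/c["fx"],-(v-c["cy"])/c["fy"],-1.]);return E[:3,3],E[:3,:3]@d
def at_z(cam,u,v,z):
    o,d=ray(cam,u,v);return o+d*(z-o[2])/d[2]
def proj(cam,P):
    c=manip.calibration(cam);E=np.array(c["extrinsics"]);p=(np.atleast_2d(P)-E[:3,3])@E[:3,:3]
    return np.c_[c["cx"]+c["fx"]*p[:,0]/-p[:,2],c["cy"]-c["fy"]*p[:,1]/-p[:,2]]
def save(cam,name):
    im=manip.grab_frame(cam);cv2.imwrite(f"pics/{name}.png",im[:,:,::-1]);return im
E
python3 - <<'E'
from h import *
print({k:np.round(v,3).tolist() for k,v in manip.state().items()})
for c in("scene","top"):
    k=manip.calibration(c);print(c,{a:(b if a!="extrinsics" else np.round(b,3).tolist()) for a,b in k.items()})
    save(c,c+"0")
    for n in("unit_a","tee","elbow","bin_a_handle"):
        for r in manip.regions_of(n,c):
            m=r["mask"];v,u=np.nonzero(m);print(n,round(r["p"],2),r["bbox"],m.sum(),u.mean().round(1),v.mean().round(1),at_z(c,u.mean(),v.mean(),.016).round(3))
E
```

```text
pics
{'t': 0.0, 'joints': [1.181, 0.131, 1.489, -0.0, 1.523, -0.085], 'qd': [0.0, 0.001, -0.003, 0.0, -0.0, 0.001], 'tau': [-0.001, -55.984, -49.176, 0.077, 0.036, -0.0], 'tool_pos': [0.18, 0.572, 0.404], 'tcp_rot': [-0.477, -3.105, 0.003], 'contact_force': [0.251, -0.361, 0.298], 'wrist_torque': [-0.017, -0.02, -0.046], 'grip_force': 0.0, 'gripper_width': 0.999}
scene {'fx': 481.4599731898955, 'fy': 481.4599731898955, 'cx': 315.29052541552403, 'cy': 235.70178734120623, 'extrinsics': [[0.967, -0.241, 0.079, 0.608], [0.253, 0.914, -0.317, -0.346], [0.005, 0.326, 0.945, 1.138], [0.0, 0.0, 0.0, 1.0]]}
unit_a 0.6 [308.6, 154.5, 440.0, 254.2] 10267 377.9 200.9 [0.644 0.161 0.016]
tee 0.85 [280.7, 99.4, 301.1, 124.1] 320 290.6 110.0 [0.359 0.362 0.016]
tee 0.79 [318.0, 101.7, 343.5, 122.2] 336 331.6 111.3 [0.467 0.386 0.016]
tee 0.66 [296.6, 132.2, 315.7, 157.3] 338 303.1 145.2 [0.42  0.266 0.016]
elbow 0.79 [224.3, 378.7, 244.4, 404.7] 362 235.0 389.5 [ 0.434 -0.364  0.016]
elbow 0.34 [293.7, 245.4, 334.7, 328.5] 1221 313.6 286.4 [ 0.543 -0.094  0.016]
bin_a_handle 0.74 [309.3, 162.5, 368
[... 293 characters left out ...]
, 'cy': 243.6895962993308, 'extrinsics': [[-0.081, 0.974, -0.211, 0.308], [-0.997, -0.079, 0.016, -0.003], [-0.001, 0.212, 0.977, 1.149], [0.0, 0.0, 0.0, 1.0]]}
unit_a 0.72 [315.9, 138.1, 407.6, 250.3] 8603 359.0 189.3 [ 0.67  -0.136  0.016]
unit_a 0.6 [186.0, 123.6, 293.3, 279.6] 11092 240.5 199.3 [0.669 0.135 0.016]
tee 0.95 [173.4, 300.6, 203.0, 326.9] 569 187.5 314.0 [0.42  0.262 0.016]
tee 0.65 [125.6, 337.8, 160.9, 356.8] 518 143.2 347.7 [0.356 0.358 0.016]
tee 0.58 [113.4, 285.3, 147.8, 317.0] 536 130.7 297.9 [0.464 0.384 0.016]
tee 0.35 [207.1, 199.6, 293.4, 278.4] 4911 249.9 237.8 [0.577 0.118 0.016]
bin_a_handle 0.59 [208.4, 199.4, 292.1, 278.5] 4732 249.7 237.5 [0.578 0.118 0.016]
```

View pics/scene0.png

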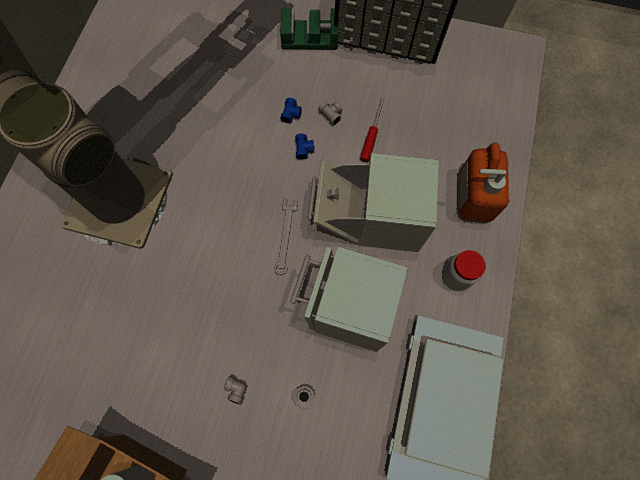

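View pics/top0.png

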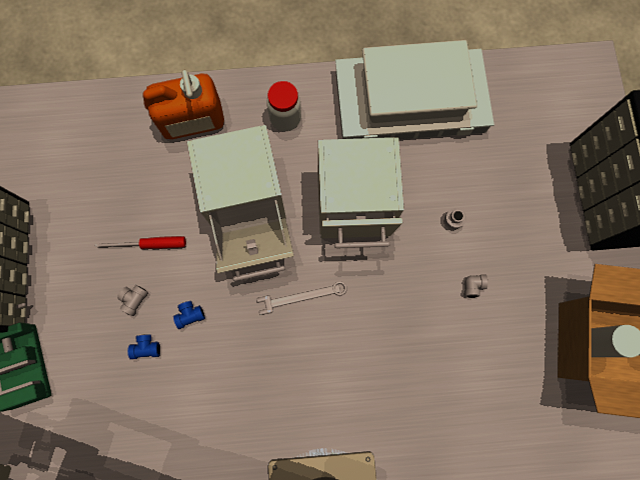

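The scene picture shows the grey tee at about (331,111), which is (131,299) in top, with two blue look-alikes beside it. unit_a is the left unit, with its bin open and handle at about (257,272) in top. unit_b is on the right, with its handle at about (362,243). Next I'll enlarge the parts that matter.

```bash
python3 - <<'E'
from h import *
im=cv2.imread("pics/top0.png")
a=cv2.resize(im[120:290,180:410],None,fx=3.4,fy=3.4,interpolation=3)
cv2.imwrite("pics/crop_units.png",a)
b=cv2.resize(im[270:330,100:170],None,fx=8,fy=8,interpolation=3)
cv2.imwrite("pics/crop_tee.png",b)
E
```

```text
(no output)
```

View pics/crop_units.png

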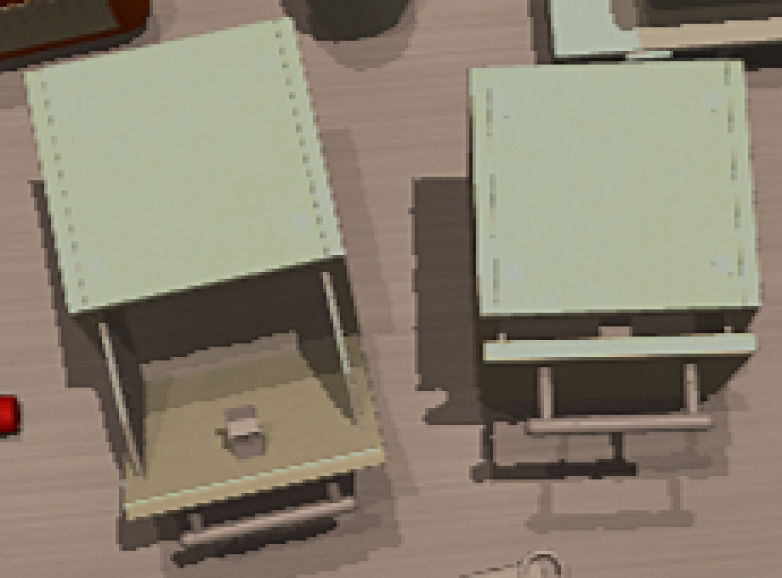

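View pics/crop_tee.png

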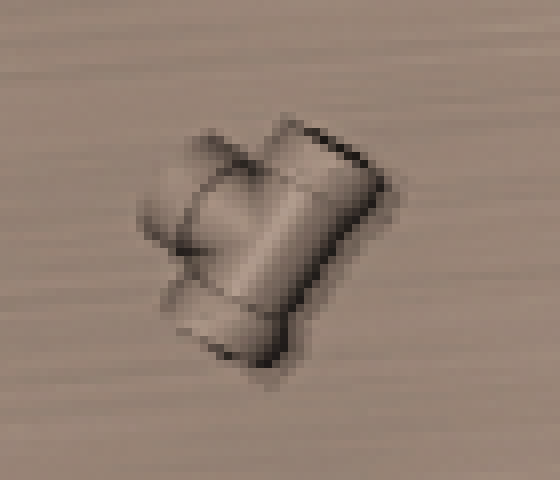

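Crop readings: the tee's run goes from (335,155) to (230,325), with the branch mouth near (190,185). Both roofs' corners are clear. unit_b's panel stands slightly proud of its box, so it looks uncaught.

```bash
cat >> h.py <<'E'
def T(x,y,yaw):
    M=np.eye(4);M[:3,:3]=R.from_euler('z',yaw).as_matrix();M[:3,3]=x,y,0;return M
def hinge(U,th):
    # bin tips toward -x at top: rotation about +y by -th
    H=np.eye(4);H[:3,:3]=R.from_euler('y',-th).as_matrix();H[:3,3]=-.075,0,.012;return U@H
def pt(M,p): return (M@np.r_[p,1])[:3]
E
python3 - <<'E'
from h import *
from scipy.optimize import least_squares as ls
c=[[-.075,.08],[.075,.08],[.075,-.08],[-.075,-.08]] # fl,bl,br,fr
def fit(pix,x0):
    f=lambda p:(proj("top",[pt(T(*p),[*q,.182]) for q in c])-pix).ravel()
    s=ls(f,x0);return s.x,s.fun
A=np.array([(72,313),(25,72),(290,18),(344,254)])/3.4+[180,120]
B=np.array([(480,316),(470,69),(742,62),(760,308)])/3.4+[180,120]
for P,x0,hp,pe in((A,(.67,.13,0),[(182,540),(355,505)],[(126,513),(383,458)]),(B,(.67,-.13,0),[(528,427),(710,423)],[(484,348),(756,340)])):
    p,r=fit(P,x0);print("unit",p.round(4),r.round(1));U=T(*p)
    hp=np.array(hp)/3.4+[180,120]
    g=lambda t:(proj("top",[pt(hinge(U,t[0]),[-.047,s*.05,.133]) for s in(1,-1)])-hp).ravel()
    s=ls(g,[.3]);print("theta",s.x,s.fun.round(1),"handle",pt(hinge(U,s.x[0]),[-.047,0,.133]).round(4))
# tee
e1,e2,m=[at_z("top",*q,.016) for q in((141.9,289.4),(128.8,310.6),(124,293))]
cr=(e1+e2)/2;print("tee",e1.round(3),e2.round(3),np.linalg.norm(e1-e2),cr.round(4),"branch",np.linalg.norm(m-cr),(m-cr).round(3))
d=(e1-e2);print("run dir",np.degrees(np.arctan2(d[1],d[0])))
print("scene check",proj("scene",[cr,m]).round(1))
s=manip.state();print(R.from_rotvec(s["tcp_rot"]).as_matrix().round(3))
print(R.from_matrix(np.array(manip.calibration("wrist")["extrinsics"])[:3,:3]).as_matrix().round(2),np.array(manip.calibration("wrist")["extrinsics"])[:3,3])
E
```

```text
unit [0.6812 0.1242 0.1433] [-0.8  0.4 -0.4  0.2  0.6 -0.6  0.5  0. ]
theta [0.72636312] [ 2.2 -0.1 -1.4 -0.4] handle [0.4848 0.0959 0.0802]
unit [ 0.6462 -0.1215 -0.0495] [-0.5  0.3 -0.1 -0.   0.4 -0.4  0.3  0.1]
theta [0.07139354] [ 1.3  0.2 -1.7 -0.2] handle [ 0.515  -0.115   0.1413]
tee [0.481 0.36  0.016] [0.437 0.389 0.016] 0.05252228829055073 [0.4591 0.3742 0.016 ] branch 0.03003900507707668 [0.017 0.025 0.   ]
run dir -33.27314190657154
scene check [[327.6 114.4]
 [336.  108.2]]
[[-0.954  0.3   -0.   ]
 [ 0.3    0.954 -0.   ]
 [ 0.    -0.    -1.   ]]
[[ 0.3  -0.92 -0.24]
 [ 0.95  0.29  0.08]
 [-0.   -0.25  0.97]] [0.1135969  0.59444908 0.38484507]
```

```bash
cat >> h.py <<'E'
def down(yaw_y,tilt=0):
    """tool pointing down, tool y at world angle yaw_y (deg)"""
    a=np.radians(yaw_y);y=np.array([np.cos(a),np.sin(a),0]);z=np.array([0,0,-1.]);x=np.cross(y,z)
    M=np.c_[x,y,z];return M@R.from_euler('y',tilt,degrees=True).as_matrix()
def go(Rt,tcp=None,grasp=None,L=.167):
    s=manip.state();R0=R.from_rotvec(s["tcp_rot"]).as_matrix();p0=np.array(s["tool_pos"])
    if tcp is None: tcp=np.array(grasp)-L*Rt[:,2]
    rv=np.degrees(R.from_matrix(R0.T@Rt).as_rotvec());d=R0.T@(np.array(tcp)-p0)*100
    print("rv",rv.round(1),"cm",d.round(2),"rows>=",int(np.ceil(max(np.linalg.norm(d)/5,np.linalg.norm(rv)/8.59))))
E
python3 -c "
from h import *
go(down(56.7),grasp=(.464,.382,.19))"
```

```text
rv [-0.  -0.  15.8] cm [-32.8   -9.64   4.77] rows>= 7
```

>>> send_rows:
  rows:
    - [[0,0,15.8,-32.8,-9.6,4.8,0.3],[0,0,15.8,-32.8,-9.6,4.8,0.3],[0,0,15.8,-32.8,-9.6,4.8,0.3],[0,0,15.8,-32.8,-9.6,4.8,0.3],[0,0,15.8,-32.8,-9.6,4.8,0.3],[0,0,15.8,-32.8,-9.6,4.8,0.3],[0,0,15.8,-32.8,-9.6,4.8,0.3],[0,0,15.8,-32.8,-9.6,4.8,0.3],[0,0,15.8,-32.8,-9.6,4.8,0.3]]

```text
t: 1.4
tool_pos: [0.4648, 0.3816, 0.3564]
tcp_rot: [-0.903, -3.008, 0.001]
contact_force: [-0.3, 0.5, -0.3]
gripper_width: 0.703
grip_force: 0.0
```

```bash
python3 - <<'E'
from h import *
s=manip.state();print(s["t"],s["tool_pos"],s["tcp_rot"],s["gripper_width"])
im=save("wrist","w1")
for r in manip.regions_of("tee","wrist"):
    m=r["mask"];v,u=np.nonzero(m);print(r["p"],r["bbox"],m.sum(),at_z("wrist",u.mean(),v.mean(),.02).round(4),im[m].mean(0))
# predicted points
x=np.array([np.cos(np.radians(-33.3)),np.sin(np.radians(-33.3)),0]);c=np.array([.4591,.3742,.016])
y=np.array([-x[1],x[0],0])
print(proj("wrist",[c,c+.03*x,c-.03*x,c+.032*y]).round(1))
E
```

```text
1.4 [0.46476499 0.38159325 0.35638262] [-9.02795928e-01 -3.00827482e+00  6.08750292e-04] 0.7026667555844569
0.94 [308.0, 181.3, 366.3, 261.8] 3709 [0.4619 0.3855 0.02  ] [91.23375573 84.31410084 78.89242383]
0.85 [179.9, 72.0, 267.2, 166.0] 4522 [0.3559 0.3603 0.02  ] [12.50088456 36.05838125 75.47700133]
0.8 [137.1, 209.9, 217.9, 289.5] 3808 [0.4178 0.265  0.02  ] [ 17.90257353  53.90231092 112.05961134]
[[318.1 223.5]
 [318.4 258.9]
 [317.9 186.4]
 [357.7 223.6]]
```

View pics/w1.png

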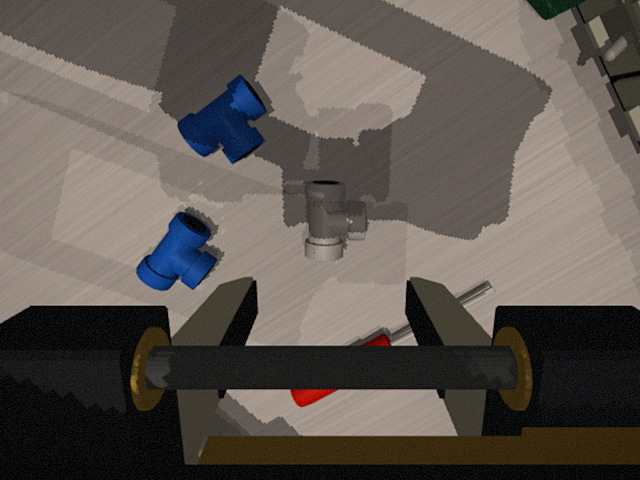

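The wrist view shows the grey tee with its run vertical, from (325,183) to (323,258), and its branch to the right at (366,220). The fingers' closing line matches the tee's y axis. I'll grip at the middle of its width.

```bash
python3 - <<'E'
from h import *
g=at_z("wrist",337,221,.016);print(g,[at_z("wrist",*q,.016).round(4) for q in((308,221),(366,221),(324,183),(324,259))])
go(down(56.7),grasp=(g[0],g[1],.017))
E
```

```text
[0.46573717 0.38809322 0.016     ] [array([0.4529, 0.3685, 0.016 ]), array([0.4786, 0.4077, 0.016 ]), array([0.4344, 0.3962, 0.016 ]), array([0.4868, 0.3616, 0.016 ])]
rv [ 0.  -0.   0.1] cm [ 0.08  0.55 17.29] rows>= 4
```

>>> send_rows:
  rows:
    - [[0,0,0,0.1,0.5,5,0.3],[0,0,0,0.1,0.5,10,0.3],[0,0,0,0.1,0.5,14,0.3],[0,0,0,0.1,0.5,16.6,0.3],[0,0,0,0.1,0.5,16.6,0.3],[0,0,0,0.1,0.5,16.6,0.8],[0,0,0,0.1,0.5,16.6,0.8],[0,0,0,0.1,0.5,16.6,0.8],[0,0,0,0.1,0.5,16.6,0.8]]
  squeeze: 30

```text
t: 2.4
tool_pos: [0.4657, 0.3876, 0.1914]
tcp_rot: [-0.898, -3.01, -0.001]
contact_force: [-2.8, 0.9, 3.6]
gripper_width: 0.477
grip_force: 29.9
```

The tee is held at a 44 mm opening. Next I plan the placing above the open bin.

```bash
python3 - <<'E'
from h import *
print(manip.state()["joints"])
U=T(.6812,.1242,.1433)
for z in(.2,.128): print(pt(U,[-.118,0,z])); go(down(98.2),grasp=pt(U,[-.118,0,z]))
E
```

```text
[ 6.09308519e-01  3.42850459e-01  1.65024742e+00  4.81874578e-04
  1.14799417e+00 -3.81615592e-01]
[0.56440949 0.10734841 0.2       ]
rv [  0.    0.  -41.4] cm [-23.61 -18.02 -17.58] rows>= 7
[0.56440949 0.10734841 0.128     ]
rv [  0.    0.  -41.4] cm [-23.61 -18.02 -10.38] rows>= 7
```

>>> send_rows:
  rows:
    - [[0,0,0,0,0,-5,0.8],[0,0,0,0,0,-10,0.8],[0,0,-5,-2,-1.5,-14,0.8],[0,0,-12,-6,-4.5,-17.6,0.8],[0,0,-20,-10,-7.6,-17.6,0.8],[0,0,-27,-14,-10.7,-17.6,0.8],[0,0,-34,-18,-13.7,-17.6,0.8],[0,0,-41.4,-22,-16.8,-17.6,0.8],[0,0,-41.4,-23.6,-18,-17.6,0.8],[0,0,-41.4,-23.6,-18,-17.6,0.8]]

```text
t: 3.4
tool_pos: [0.5655, 0.103, 0.3666]
tcp_rot: [-0.215, 3.134, -0.002]
contact_force: [1.1, 1.2, -1.7]
gripper_width: 0.478
grip_force: 29.9
```

```bash
python3 - <<'E'
from h import *
s=manip.state();print(s["grip_force"],s["gripper_width"])
U=T(.6812,.1242,.1433)
go(down(98.2),grasp=pt(U,[-.118,0,.128]))
save("top","t2")
E
```

```text
29.92538273334503 0.47825477519450615
rv [-0.1  0.  -0.3] cm [0.05 0.45 7.16] rows>= 2
```

View pics/t2.png

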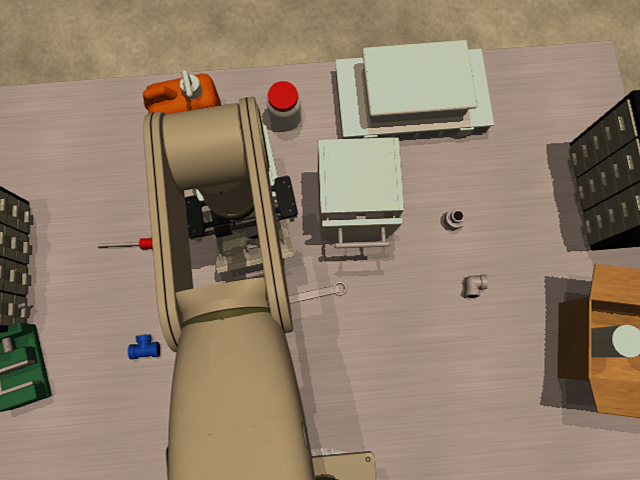

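The arm is over bin_a with the tee held. I'll lower it, release, and lift.

>>> send_rows:
  rows:
    - [[0,0,0,0,0.2,3,0.8],[0,0,0,0,0.2,5.5,0.8],[0,0,0,0,0.2,7.1,0.8],[0,0,0,0,0.2,7.1,0.8],[0,0,0,0,0.2,7.1,0.35],[0,0,0,0,0.2,7.1,0.35],[0,0,0,0,0.2,7.1,0.35],[0,0,0,0,0.2,3,0.35],[0,0,0,0,0.2,-2,0.35],[0,0,0,0,0.2,-6,0.35]]

```text
t: 4.45
tool_pos: [0.5642, 0.1091, 0.4302]
tcp_rot: [-0.223, 3.131, 0.0]
contact_force: [0.5, 0.2, 0.9]
gripper_width: 0.652
grip_force: 0.0
```

```bash
python3 - <<'E'
from h import *
s=manip.state();print(s["joints"])
im=save("wrist","w2")
for r in manip.regions_of("tee","wrist"): print(r["p"],r["bbox"])
U=T(.6812,.1242,.1433)
go(down(98.2),grasp=pt(U,[-.118,0,.248]))
E
```

```text
[ 1.01814935e-01  5.14271833e-02  1.52572718e+00  1.21142732e-05
  1.56219682e+00 -1.61093101e+00]
0.86 [602.4, 0.0, 640.0, 49.8]
0.85 [480.7, 39.9, 562.0, 104.4]
0.8 [306.8, 215.6, 360.1, 271.3]
rv [-0.   0.8 -0.1] cm [ 0.17 -0.17  2.08] rows>= 1
```

View pics/w2.png

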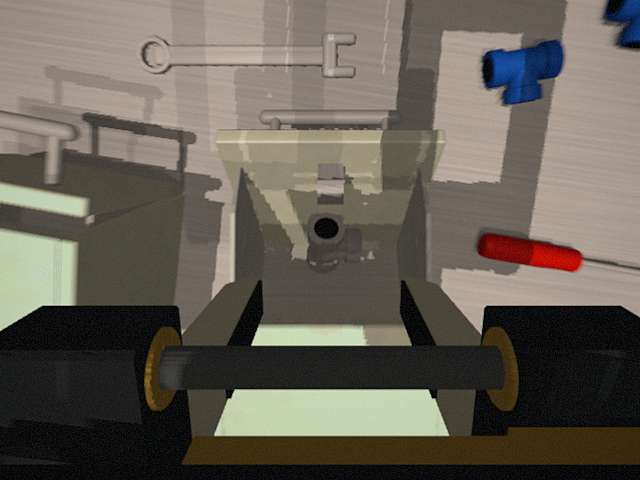

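The wrist view shows the tee inside bin_a at (330,240) and the handle bar at (330,117). I'll push the bar from the front with closed fingers.

```bash
python3 - <<'E'
from h import *
U=T(.6812,.1242,.1433)
for p in([-.24,0,.2],[-.24,0,.079],[-.18,0,.105],[-.18,0,.22]): go(down(98.2),grasp=pt(U,p))
g=at_z("top",345,288,.005);h=at_z("top",265,303,.005);print("wrench",g,h)
E
```

```text
rv [-0.   0.8 -0.1] cm [12.44 -0.19  6.72] rows>= 3
rv [-0.   0.8 -0.1] cm [12.6  -0.18 18.82] rows>= 5
rv [-0.   0.8 -0.1] cm [ 6.56 -0.17 16.3 ] rows>= 4
rv [-0.   0.8 -0.1] cm [ 6.41 -0.18  4.8 ] rows>= 2
wrench [ 0.44952145 -0.08345487  0.005     ] [0.43082499 0.09446077 0.005     ]
```

>>> send_rows:
  rows:
    - [[0,0.8,0,5,-0.2,0,1],[0,0.8,0,9,-0.2,2.5,1],[0,0.8,0,12.5,-0.2,5.5,1],[0,0.8,0,12.6,-0.2,10,1],[0,0.8,0,12.6,-0.2,14.5,1],[0,0.8,0,12.6,-0.2,18.5,1],[0,0.8,0,12.6,-0.2,18.8,1],[0,0.8,0,12,-0.2,18.7,1]]

```text
t: 5.35
tool_pos: [0.4452, 0.0901, 0.2394]
tcp_rot: [0.222, -3.117, 0.002]
contact_force: [0.1, -0.4, 1.3]
gripper_width: 0.025
grip_force: 0.0
```

>>> send_rows:
  rows:
    - [[0,0,0,-0.8,0,-0.3,1],[0,0,0,-1.6,0,-0.7,1],[0,0,0,-2.4,0,-1.1,1],[0,0,0,-3.1,0,-1.4,1],[0,0,0,-3.8,0,-1.7,1],[0,0,0,-4.5,0,-2.1,1],[0,0,0,-5.2,0,-2.4,1]]

```text
t: 6.05
tool_pos: [0.4855, 0.0959, 0.2573]
tcp_rot: [0.22, -3.07, 0.008]
contact_force: [-109.0, -20.4, 59.6]
gripper_width: 0.007
grip_force: 56.8
```

```bash
cat > th.py <<'E'
from h import *
UA=T(.6812,.1242,.1433);UB=T(.6462,-.1215,-.0495)
E
python3 - <<'E'
from th import *
s=manip.state();g=np.array(s["tool_pos"])+R.from_rotvec(s["tcp_rot"]).as_matrix()[:,2]*.167
print((np.linalg.inv(UA)@np.r_[g,1]).round(4))
save("scene","s3");save("wrist","w3")
a=cv2.imread("pics/s3.png")[120:280,240:460];b=cv2.imread("pics/w3.png")
cv2.imwrite("pics/c3.png",np.hstack([cv2.resize(a,(412,300)),cv2.resize(b,(388,300))]))
E
```

```text
[-2.084e-01 -1.000e-04  9.070e-02  1.000e+00]
```

View pics/c3.png

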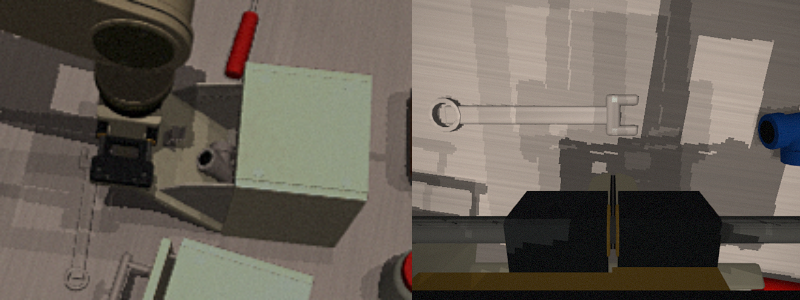

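The bar jammed by friction. Near full tip it moves mostly upward, so a horizontal push only presses towards the hinge. I'll back off at once, then push along the arc.

>>> send_rows:
  rows:
    - [[0,0,0,2,0,0,1],[0,0,0,4,0,0.5,1],[0,0,0,4.6,0,1,1],[0,0,0,4.6,0,1,1]]

```text
t: 6.55
tool_pos: [0.452, 0.091, 0.2538]
tcp_rot: [0.222, -3.12, 0.001]
contact_force: [0.2, -0.1, 0.2]
gripper_width: 0.003
grip_force: 0.0
```

```bash
cat >> th.py <<'E'
def gp(U):
    s=manip.state();g=np.array(s["tool_pos"])+R.from_rotvec(s["tcp_rot"]).as_matrix()[:,2]*.167
    return (np.linalg.inv(U)@np.r_[g,1])[:3].round(4)
E
python3 - <<'E'
from th import *
print(gp(UA))
im=save("wrist","w4")
for r in manip.regions_of("wrench","top"):print(r["p"],r["bbox"])
for t in(.75,.65,.55,.45,.4):
    h=hinge(np.eye(4),t);b=pt(h,[-.047,0,.133]);print(t,b.round(4));go(down(98.2),grasp=pt(UA,[b[0]-.013,0,b[2]+.006]))
E
```

```text
[-2.339e-01 -1.000e-04  8.680e-02]
0.81 [288.3, 279.8, 347.1, 306.2]
0.75 [-0.2     0.      0.0773]
rv [-0.  -0.7 -0.1] cm [-1.77  0.02  0.39] rows>= 1
0.65 [-0.1929  0.      0.0894]
rv [-0.  -0.7 -0.1] cm [-2.47  0.02 -0.83] rows>= 1
0.55 [-0.1846  0.      0.1008]
rv [-0.  -0.7 -0.1] cm [-3.28  0.02 -1.98] rows>= 1
0.45 [-0.1752  0.      0.1113]
rv [-0.  -0.7 -0.1] cm [-4.21  0.02 -3.04] rows>= 2
0.4 [-0.1701  0.      0.1162]
rv [-0.  -0.7 -0.1] cm [-4.71  0.03 -3.54] rows>= 2
```

>>> send_rows:
  rows:
    - [[0,0,0,-0.8,0,0.6,1],[0,0,0,-1.6,0,0.8,1],[0,0,0,-2.0,0,0.4,1],[0,0,0,-2.3,0,-0.1,1],[0,0,0,-2.6,0,-0.6,1]]

```text
t: 7.15
tool_pos: [0.4781, 0.0947, 0.2598]
tcp_rot: [0.222, -3.119, 0.002]
contact_force: [-1.0, 0.1, -2.0]
gripper_width: 0.003
grip_force: 0.5
```

>>> send_rows:
  rows:
    - [[0,0,0,-0.4,0,-0.5,1],[0,0,0,-0.8,0,-1.0,1],[0,0,0,-1.2,0,-1.5,1],[0,0,0,-1.6,0,-2.0,1],[0,0,0,-2.1,0,-2.5,1],[0,0,0,-2.6,0,-3.0,1]]

```text
t: 7.75
tool_pos: [0.5029, 0.0983, 0.29]
tcp_rot: [0.222, -3.115, 0.002]
contact_force: [-9.9, -1.4, 9.1]
gripper_width: 0.005
grip_force: 5.0
```

```bash
python3 - <<'E'
from th import *
print(gp(UA))
save("scene","s4");save("wrist","w5")
a=cv2.imread("pics/s4.png")[120:280,240:460];b=cv2.imread("pics/w5.png")
cv2.imwrite("pics/c4.png",np.hstack([cv2.resize(a,(412,300)),cv2.resize(b,(388,300))]))
E
```

```text
[-0.1833 -0.0002  0.123 ]
```

View pics/c4.png

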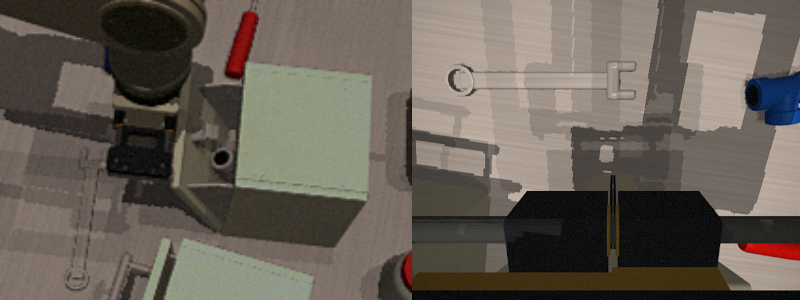

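The bin is following, at roughly 0.45 rad. I'll continue along the arc, then back away and rise.

>>> send_rows:
  rows:
    - [[0,0,0,-0.5,0,-0.5,1],[0,0,0,-1.0,0,-0.9,1],[0,0,0,-1.5,0,-1.2,1],[0,0,0,-2.0,0,-1.5,1],[0,0,0,-0.5,0,-1.5,1],[0,0,0,2,0,-2,1],[0,0,0,3,0,-5,1],[0,0,0,3,0,-10,0.5],[0,0,0,3,0,-12,0.5]]

```text
t: 8.75
tool_pos: [0.4765, 0.0945, 0.4142]
tcp_rot: [0.222, -3.126, 0.001]
contact_force: [1.4, 0.2, 1.6]
gripper_width: 0.131
grip_force: 0.0
```

```bash
python3 - <<'E'
from th import *
print(gp(UA),manip.state()["joints"])
save("scene","s5");save("wrist","w6")
a=cv2.imread("pics/s5.png")[120:280,240:460];b=cv2.imread("pics/w6.png")
cv2.imwrite("pics/c5.png",np.hstack([cv2.resize(a,(412,300)),cv2.resize(b,(388,300))]))
E
```

```text
[-2.082e-01 -2.000e-04  2.472e-01] [ 9.04750013e-02 -1.82601361e-01  1.77853865e+00 -7.19792404e-04
  1.55381447e+00 -1.62228091e+00]
```

View pics/c5.png

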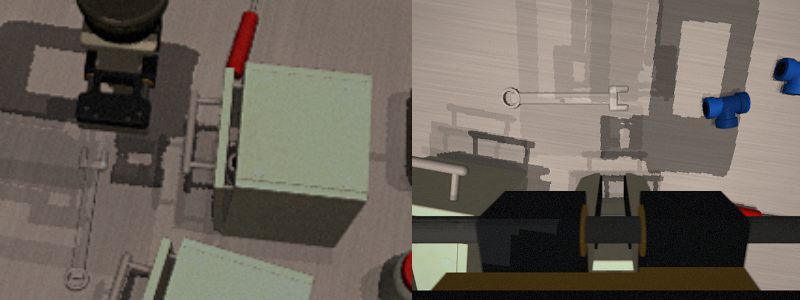

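Bin_a now rests nearly shut. The bar shows at (200,135) in the left crop. I'll turn the fingers across the bar and hover.

```bash
python3 - <<'E'
from th import *
b=pt(hinge(np.eye(4),.075),[-.047,0,.133]);print(b)
go(down(8.2),grasp=pt(UA,[b[0],0,.2]));go(down(8.2),grasp=pt(UA,[b[0],0,b[2]]))
E
```

```text
[-0.13183353  0.          0.14110442]
rv [-0.3 -0.3 89.9] cm [-7.47  0.03  4.66] rows>= 11
rv [-0.3 -0.3 89.9] cm [-7.51  0.03 10.55] rows>= 11
```

>>> send_rows:
  rows:
    - [[0,0,8.5,0,0,0,0.76],[0,0,17,0,0,0,0.76],[0,0,25.5,-1,0,0,0.76],[0,0,34,-2,0,0,0.76],[0,0,42.5,-3,0,0,0.76],[0,0,51,-4,0,1,0.76],[0,0,59.5,-5,0,2,0.76],[0,0,68,-6,0,3,0.76],[0,0,76.5,-7,0,4,0.76],[0,0,85,-7.5,0,4.7,0.76]]

```text
t: 9.85
tool_pos: [0.5497, 0.105, 0.3587]
tcp_rot: [-1.953, -2.446, 0.019]
contact_force: [-0.6, 0.1, -0.2]
gripper_width: 0.239
grip_force: 0.0
```

```bash
python3 - <<'E'
from th import *
go(down(8.2),grasp=pt(UA,[-.1318,0,.2]))
E
```

```text
rv [-1.  -0.   4.6] cm [ 0.02  0.09 -0.83] rows>= 1
```

>>> send_rows:
  rows:
    - [[0,0,5,0,0.1,0,0.76],[0,0,5,0,0.1,0,0.76],[0,0,5,0,0.1,0,0.76]]

```text
t: 10.15
tool_pos: [0.5503, 0.1052, 0.3603]
tcp_rot: [-2.048, -2.369, 0.018]
contact_force: [-0.2, 0.3, 0.4]
gripper_width: 0.238
grip_force: 0.0
```

```bash
python3 - <<'E'
from th import *
print(gp(UA));go(down(8.2),grasp=pt(UA,[-.1318,0,.141]))
save("wrist","w7")
for th in(.06,.075,.09):
  h=hinge(UA,th);print(th,proj("wrist",[pt(h,[-.047,y,.133]) for y in(-.05,0,.05)]+[pt(h,[-.012,y,.158]) for y in(-.078,0,.078)]).round(0).tolist())
E
```

```text
[-1.348e-01 -1.000e-04  1.933e-01]
rv [-0.9 -0.   0.1] cm [0.02 0.12 5.23] rows>= 2
0.06 [[341.0, 359.0], [341.0, 273.0], [342.0, 176.0], [407.0, 439.0], [416.0, 294.0], [427.0, 113.0]]
0.075 [[337.0, 358.0], [338.0, 272.0], [338.0, 176.0], [403.0, 438.0], [411.0, 293.0], [421.0, 113.0]]
0.09 [[334.0, 357.0], [334.0, 272.0], [334.0, 175.0], [398.0, 438.0], [405.0, 293.0], [415.0, 113.0]]
```

View pics/w7.png

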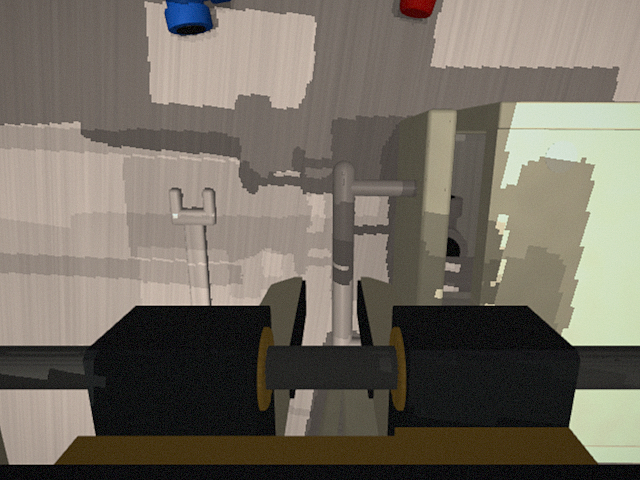

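The wrist view shows the bar at column 343, between the fingers at 305 and 360, about 5 mm nearer the panel than the gripper's centre. I'll correct for that and descend.

>>> send_rows:
  rows:
    - [[-0.9,0,0,0,0.35,0,0.76],[-0.9,0,0,0,0.35,1.5,0.76],[-0.9,0,0,0,0.35,3,0.76],[-0.9,0,0,0,0.35,4.2,0.76],[-0.9,0,0,0,0.35,5.2,0.76],[-0.9,0,0,0,0.35,5.2,0.76]]

```text
t: 10.8
tool_pos: [0.5523, 0.1055, 0.3065]
tcp_rot: [-2.057, -2.372, 0.003]
contact_force: [0.7, 0.4, -0.8]
gripper_width: 0.24
grip_force: 0.0
```

>>> send_rows:
  rows:
    - [[0,0,0,0,0,0,1],[0,0,0,0,0,0,1],[0,0,0,0,0,0,1],[0,0,0,0,0,0,1]]
  squeeze: 15

```text
t: 11.2
tool_pos: [0.553, 0.1056, 0.3098]
tcp_rot: [2.058, 2.373, 0.001]
contact_force: [-4.7, -1.7, 2.6]
gripper_width: 0.11
grip_force: 15.0
```

```bash
python3 -c "
from th import *
print(gp(UA))"
```

```text
[-0.1294 -0.0002  0.1428]
```

>>> send_rows:
  rows:
    - [[0,0,0,0,0.3,-0.1,1],[0,0,0,0,0.6,-0.2,1],[0,0,0,0,0.9,-0.3,1],[0,0,0,0,1.1,-0.3,1],[0,0,0,0,1.1,-0.3,1]]

```text
t: 11.7
tool_pos: [0.5631, 0.107, 0.3132]
tcp_rot: [-2.057, -2.372, 0.003]
contact_force: [-16.3, -3.0, 14.4]
gripper_width: 0.113
grip_force: 15.0
```

```bash
python3 -c "
from th import *
print(gp(UA))"
```

```text
[-0.1198 -0.0002  0.1462]
```

>>> send_rows:
  rows:
    - [[0,0,0,0,0.3,0.1,1],[0,0,0,0,0.3,0.1,1],[0,0,0,0,0.3,0.1,1]]

```text
t: 12.0
tool_pos: [0.5647, 0.1072, 0.3122]
tcp_rot: [-2.055, -2.37, 0.009]
contact_force: [-30.3, -5.6, 23.8]
gripper_width: 0.128
grip_force: 15.0
```

```bash
python3 -c "
from th import *
print(gp(UA))"
```

```text
[-0.119  -0.0003  0.1452]
```

>>> send_rows:
  rows:
    - [[0,0,0,0,-0.3,-0.2,1],[0,0,0,0,-0.6,-0.3,1],[0,0,0,0,-0.8,-0.3,1],[0,0,0,0,-0.8,-0.3,1]]
  squeeze: 30

```text
t: 12.4
tool_pos: [0.5594, 0.1064, 0.3117]
tcp_rot: [2.057, 2.372, 0.003]
contact_force: [11.9, 1.3, -21.6]
gripper_width: 0.109
grip_force: 30.0
```

```bash
python3 -c "
from th import *
print(gp(UA))"
```

```text
[-0.1227 -0.0002  0.1447]
```

>>> send_rows:
  rows:
    - [[0,0,0,0,0.05,0.1,1],[0,0,0,0,0.05,0.2,1],[0,0,0,0,0.05,0.2,1],[0,0,0,0,0.05,0.2,1]]

```text
t: 12.8
tool_pos: [0.5598, 0.1064, 0.3117]
tcp_rot: [2.057, 2.372, 0.002]
contact_force: [6.1, -0.6, -12.0]
gripper_width: 0.106
grip_force: 30.0
```

```bash
python3 -c "
from th import *
print(gp(UA))"
```

```text
[-0.1223 -0.0003  0.1447]
```

>>> send_rows:
  rows:
    - [[0,0,0,0,0,0.15,1],[0,0,0,0,-0.05,0.25,1],[0,0,0,0,-0.05,0.25,1],[0,0,0,0,-0.05,0.25,1],[0,0,0,0,-0.05,0.25,1]]

```text
t: 13.3
tool_pos: [0.5596, 0.1064, 0.3116]
tcp_rot: [2.056, 2.371, 0.005]
contact_force: [-1.0, -1.2, 6.1]
gripper_width: 0.106
grip_force: 30.0
```

```bash
python3 -c "
from th import *
print(gp(UA),manip.state()['contact_force'])"
```

```text
[-0.1221 -0.0003  0.1446] [-1.00238157 -1.23710634  6.12205213]
```

>>> send_rows:
  rows:
    - [[0,0,0,0,-0.1,-0.05,1],[0,0,0,0,-0.2,-0.05,1],[0,0,0,0,-0.2,-0.05,1],[0,0,0,0,-0.2,-0.05,1]]

```text
t: 13.7
tool_pos: [0.5584, 0.1062, 0.3114]
tcp_rot: [2.055, 2.37, 0.008]
contact_force: [10.0, 0.7, -2.4]
gripper_width: 0.111
grip_force: 30.0
```

```bash
python3 -c "
from th import *
print(gp(UA),manip.state()['contact_force'])"
```

```text
[-0.123  -0.0003  0.1444] [10.02656362  0.69502057 -2.43190734]
```

There is a clean 10 N pull and the catch holds. I'll hold it a moment, relax, release, and rise.

>>> send_rows:
  rows:
    - [[0,0,0,0,0,0,1],[0,0,0,0,0,0,1],[0,0,0,0,0,0,1],[0,0,0,0,0,0,1],[0,0,0,0,0,0,1],[0,0,0,0,0.25,0,1],[0,0,0,0,0.25,0,0.76],[0,0,0,0,0.2,0,0.76],[0,0,0,0,0.2,0,0.76],[0,0,0,0,0.2,-1,0.76]]

```text
t: 14.7
tool_pos: [0.5582, 0.1064, 0.3186]
tcp_rot: [-2.057, -2.372, 0.002]
contact_force: [-0.1, 0.5, -0.1]
gripper_width: 0.237
grip_force: 0.0
```

```bash
python3 - <<'E'
from th import *
print(gp(UA),manip.state()['contact_force'],manip.state()["gripper_width"])
for p in([-.1318,0,.22],[-.1318,0,.2]): go(down(-2.8),grasp=pt(UB,p))
E
```

```text
[-0.1246  0.      0.1516] [-0.10957305  0.48235055 -0.1460174 ] 0.23730850796778513
rv [-0.1 -0.  10.9] cm [-21.3   -7.47  -6.83] rows>= 5
rv [-0.1 -0.  10.9] cm [-21.3   -7.47  -4.83] rows>= 5
```

>>> send_rows:
  rows:
    - [[0,0,0,0,0,-4,0.76],[0,0,0,0,0,-7,0.76],[0,0,3,-4,-1.4,-7,0.76],[0,0,5,-8,-2.8,-7,0.76],[0,0,7,-12,-4.2,-7,0.76],[0,0,9,-16,-5.6,-7,0.76],[0,0,11,-20,-7,-7,0.76],[0,0,11,-21.3,-7.5,-5,0.76],[0,0,11,-21.3,-7.5,-5,0.76],[0,0,11,-21.3,-7.5,-5,0.76]]

```text
t: 15.7
tool_pos: [0.5147, -0.1149, 0.3703]
tcp_rot: [-2.277, -2.164, -0.002]
contact_force: [0.5, 0.1, -0.1]
gripper_width: 0.243
grip_force: 0.0
```

```bash
python3 - <<'E'
from th import *
print(gp(UB));go(down(-2.8),grasp=pt(UB,[-.1318,0,.141]))
im=save("wrist","w8")
for th in(0,.075):
  h=hinge(UB,th);print(th,proj("wrist",[pt(h,[-.047,y,.133]) for y in(-.05,0,.05)]+[pt(h,[-.012,y,.158]) for y in(-.078,0,.078)]).round(0).tolist())
t=save("top","t8")
cv2.imwrite("pics/c8.png",np.hstack([im[:,:,::-1][::1,:],cv2.resize(t[120:290,180:300,::-1],(160,227)).repeat(1,0) if 0 else np.zeros((480,1,3),np.uint8)]))
w=im[:,:,::-1];c=cv2.resize(t[120:290,180:300,::-1],(300,425));o=np.zeros((425,800,3),np.uint8);o[:375,:500]=cv2.resize(w,(500,375));o[:,500:]=c
cv2.imwrite("pics/c8.png",o)
E
```

```text
[-1.315e-01  2.000e-04  2.033e-01]
rv [ 0.  -0.1 -0.1] cm [-0.01 -0.02  6.23] rows>= 2
0 [[347.0, 354.0], [348.0, 270.0], [349.0, 176.0], [415.0, 427.0], [423.0, 287.0], [434.0, 116.0]]
0.075 [[329.0, 350.0], [329.0, 268.0], [329.0, 175.0], [392.0, 425.0], [398.0, 286.0], [406.0, 116.0]]
```

View pics/c8.png

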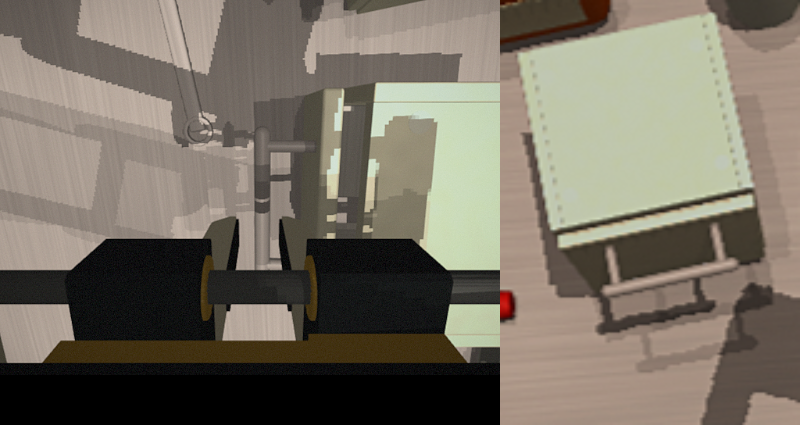

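bin_a is now flush with its box in top. unit_b's bar is at column 335 of the wrist view, about 3 mm nearer the panel, so that bin is resting at about 0.075. Descend and grip.

>>> send_rows:
  rows:
    - [[0,0,0,0,0.3,1.5,0.76],[0,0,0,0,0.3,3,0.76],[0,0,0,0,0.3,4.5,0.76],[0,0,0,0,0.3,6.2,0.76],[0,0,0,0,0.3,6.2,0.76],[0,0,0,0,0.3,6.2,1],[0,0,0,0,0.3,6.2,1],[0,0,0,0,0.3,6.2,1],[0,0,0,0,0.3,6.2,1]]
  squeeze: 30

```text
t: 16.7
tool_pos: [0.5176, -0.1151, 0.3084]
tcp_rot: [-2.276, -2.165, -0.001]
contact_force: [-5.2, 0.9, 0.3]
gripper_width: 0.108
grip_force: 30.0
```

```bash
python3 -c "
from th import *
print(gp(UB),manip.state()['contact_force'])"
```

```text
[-1.287e-01  1.000e-04  1.414e-01] [-5.233693    0.94795891  0.31782182]
```

>>> send_rows:
  rows:
    - [[0,0,0,0,-0.2,0.05,1],[0,0,0,0,-0.4,0.1,1],[0,0,0,0,-0.6,0.2,1],[0,0,0,0,-0.6,0.2,1],[0,0,0,0,-0.6,0.2,1]]

```text
t: 17.2
tool_pos: [0.5125, -0.1149, 0.3065]
tcp_rot: [2.274, 2.163, 0.005]
contact_force: [4.7, 0.7, -4.9]
gripper_width: 0.109
grip_force: 30.0
```

```bash
python3 -c "
from th import *
print(gp(UB),manip.state()['contact_force'])"
```

```text
[-1.332e-01  1.000e-04  1.395e-01] [ 4.67130633  0.69295201 -4.94132787]
```

It gives, so it is uncaught. Press it home.

>>> send_rows:
  rows:
    - [[0,0,0,0,0.4,-0.1,1],[0,0,0,0,0.8,-0.25,1],[0,0,0,0,1.1,-0.35,1],[0,0,0,0,1.4,-0.45,1],[0,0,0,0,1.7,-0.5,1],[0,0,0,0,1.9,-0.5,1],[0,0,0,0,1.9,-0.5,1]]

```text
t: 17.9
tool_pos: [0.5286, -0.1158, 0.3118]
tcp_rot: [-2.271, -2.161, 0.009]
contact_force: [-29.1, 3.0, 23.3]
gripper_width: 0.107
grip_force: 30.0
```

```bash
python3 -c "
from th import *
print(gp(UB),manip.state()['contact_force'])"
```

```text
[-1.192e-01 -1.000e-04  1.449e-01] [-29.08804861   2.95190812  23.30216506]
```

Shut, at the same state as bin_a. Tug with the same net displacement.

>>> send_rows:
  rows:
    - [[0,0,0,0,-0.3,-0.1,1],[0,0,0,0,-0.6,-0.1,1],[0,0,0,0,-0.8,0,1],[0,0,0,0,-0.9,0.05,1],[0,0,0,0,-0.9,0.05,1],[0,0,0,0,-0.9,0.05,1]]

```text
t: 18.5
tool_pos: [0.5231, -0.1154, 0.311]
tcp_rot: [2.273, 2.163, 0.006]
contact_force: [8.5, -0.7, -7.0]
gripper_width: 0.106
grip_force: 30.0
```

```bash
python3 -c "
from th import *
print(gp(UB),manip.state()['contact_force'])"
```

```text
[-0.1224 -0.      0.1441] [ 8.49524438 -0.69693317 -6.96991985]
```

>>> send_rows:
  rows:
    - [[0,0,0,0,-0.1,0.03,1],[0,0,0,0,-0.1,0.03,1],[0,0,0,0,-0.1,0.03,1],[0,0,0,0,-0.1,0.03,1],[0,0,0,0,-0.1,0.03,1],[0,0,0,0,-0.1,0.03,1]]

```text
t: 19.1
tool_pos: [0.5226, -0.1154, 0.311]
tcp_rot: [2.272, 2.162, 0.008]
contact_force: [13.8, -0.1, -8.8]
gripper_width: 0.109
grip_force: 30.0
```

```bash
python3 -c "
from th import *
print(gp(UB),manip.state()['contact_force'])"
```

```text
[-0.1226 -0.      0.144 ] [13.84665264 -0.14461619 -8.81314208]
```

>>> send_rows:
  rows:
    - [[0,0,0,0,0.05,0.03,1],[0,0,0,0,0.05,0.03,1],[0,0,0,0,0.05,0.03,1],[0,0,0,0,0.05,0.03,1],[0,0,0,0,0.05,0.03,1],[0,0,0,0,0.05,0.03,1]]

```text
t: 19.7
tool_pos: [0.5229, -0.1154, 0.311]
tcp_rot: [2.273, 2.162, 0.007]
contact_force: [9.5, 0.4, -4.6]
gripper_width: 0.109
grip_force: 30.0
```

>>> send_rows:
  rows:
    - [[0,0,0,0,0.25,0,1],[0,0,0,0,0.25,0,0.76],[0,0,0,0,0.25,0,0.76],[0,0,0,0,0.25,0,0.76],[0,0,0,0,0.25,-1.5,0.76],[0,0,0,0,0.25,-4,0.76],[0,0,0,0,0.25,-8,0.76],[0,0,0,0,-4,-11,0.76],[0,0,0,0,-8,-12,0.76],[0,0,0,0,-12,-12,0.76]]

```text
t: 20.7
tool_pos: [0.4005, -0.1094, 0.4333]
tcp_rot: [2.272, 2.162, 0.005]
contact_force: [-0.1, -0.2, 1.3]
gripper_width: 0.24
grip_force: 0.0
```

```bash
python3 - <<'E'
from th import *
save("scene","s9");save("top","t9")
a=cv2.imread("pics/s9.png")[60:420,200:460];b=cv2.imread("pics/t9.png")[100:360,100:500]
cv2.imwrite("pics/c9.png",np.hstack([cv2.resize(a,(325,450)),cv2.resize(b,(475,450))]))
E
```

```text
(no output)
```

View pics/c9.png

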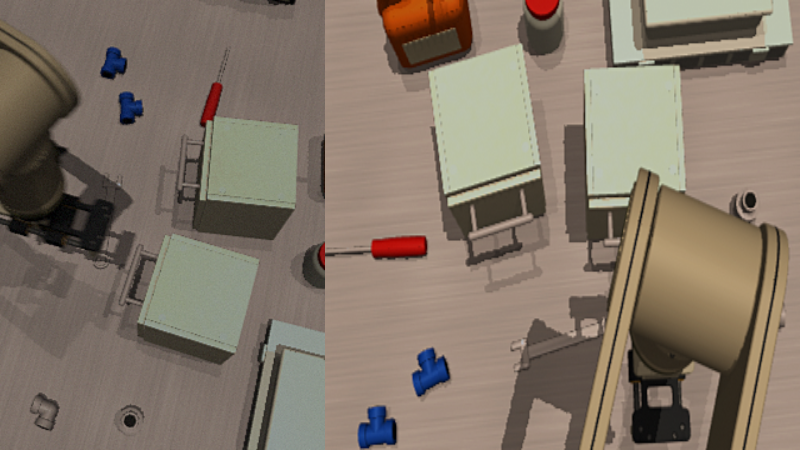

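Both bins are flush with their boxes: left crop (205,160) and (150,275). The other fittings and tools are where they were, and the arm is clear.

```bash
python3 -c "
from plant import manip
print(manip.close_job())"
```

```text
the job is handed in; nothing more can be done
None
```

The tee is in bin_a, both bins are shut and their catches held a tug of about 10 N (bin_b gave at first and was pressed home; its tug briefly reached 14 N), but an early push on bin_a jammed and read about 125 N in total at the wrist, over the 120 N limit, so the job, handed in at about 21 s, may be failed on that.

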